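# Mirror the corridor display row

### The job

Move the red ball, the yellow tennis ball, the stopwatch and the blue trophy cup from the dark steel tray to the four seats of the beech display board, one on each, in reverse order: what stands leftmost on the tray goes to the rightmost seat of the board, and so on, left and right as the robot sees them. Set each one down centred on its seat without dropping it, the cup upright and the stopwatch lying dial up, and let go of it. Leave the drinks bottle standing where it is.

Things in the scene. Friction and masses are not known exactly. Their poses are not given: they have to be found in the camera images.
- red_ball_center (a point): Centre of the hard red ball, 140 g, 66 mm diameter, resting in the hole of a seat's socket (its underside 4 mm below the socket's top, its centre 61 mm above the work surface). It rolls if it is let go off a seat.
- tennis_ball_center (a point): Centre of the yellow tennis ball, 60 g, 66 mm diameter, resting in the hole of a seat's socket (its underside 4 mm below the socket's top, its centre 61 mm above the work surface). It rolls if it is let go off a seat.
- watch: Chrome stopwatch case lying dial up: a disc 56 mm in diameter, 18 mm thick, with a white dial and a 9 mm thick crown that sticks out to 36 mm from the centre along its +y. Origin: centre of its underside, at the start on top of its socket, 32 mm above the work surface; z up through the dial. It overhangs the socket by 5 mm in front and behind.
- cup: Blue ceramic trophy cup, 72 mm tall: foot 44 mm in diameter, thin stem, open bowl 48 mm wide from 50 mm height to the rim; two thin handles along its +y and -y, reaching 37 mm from the axis at 40 to 65 mm height, so grip the bowl along its x. Origin: centre of the foot's underside, at the start on its socket, 32 mm above the work surface; z up.
- seat_red: The tray seat where the red ball stands at the start: a fixed blue square plate, 80 x 80 x 6 mm, with a black square socket on it (see tray). Origin: centre of the plate's underside, 6 mm above the work surface; axes as the tray's.
- seat_tennis: The tray seat where the yellow tennis ball stands at the start: a fixed green square plate, 80 x 80 x 6 mm, with a black square socket on it (see tray). Origin: centre of the plate's underside, 6 mm above the work surface; axes as the tray's.
- seat_watch: The tray seat where the stopwatch stands at the start: a fixed orange square plate, 80 x 80 x 6 mm, with a black square socket on it (see tray). Origin: centre of the plate's underside, 6 mm above the work surface; axes as the tray's.
- tray: Fixed dark steel tray, 100 (x) x 380 (y) x 6 mm, on which the row starts. Origin: centre of its underside; y runs along the row to the left, x away from the robot. Seats in a row at x = 0, y = +135, +45, -45, -135 mm, in any order: blue, green, orange and (the cup's) white plates, each with a black socket 46 mm square, hole 32 mm square, top 32 mm above the work surface.
- board: Fixed beech board, 100 (x) x 380 (y) x 12 mm. Origin: centre of its underside, on the work surface; y runs along the row to the left, x away from the robot. Its four seats are brown sockets 46 mm square with a 32 mm square hole, top 32 mm above the surface, at x = 0, y = +135, +45, -45, -135 mm. Board and tray lie one behind the other, either one nearer, each turned at most 7 degrees.
- bottle: Blue drinks bottle with black cap standing at the left, 64 mm diameter, 150 mm tall, a bystander. Origin: centre of its underside.
Things that resemble listed ones, but are neither listed nor needed, are in the scene too. Of the things shaped like the part that bears red_ball_center, the red one is meant.

How it is judged:
At the end, for the whole second after the job is handed in: All four things on the board's seats in reverse of their tray order, each within 12 mm of its seat's centre along x and y and 6 mm of its resting height; cup upright, stopwatch dial up (0.15 rad); all released and at rest; bottle upright within 30 mm of its first place (((y of seat_red in the frame of tray between 0.13 and 0.14 m and y of red_ball_center in the frame of board between -0.147 and -0.123 m) or (y of seat_red in the frame of tray between 0.04 and 0.05 m and y of red_ball_center in the frame of board between -0.057 and -0.033 m) or (y of seat_red in the frame of tray between -0.05 and -0.04 m and y of red_ball_center in the frame of board between 0.033 and 0.057 m) or (y of seat_red in the frame of tray between -0.14 and -0.13 m and y of red_ball_center in the frame of board between 0.123 and 0.147 m)) and x of red_ball_center in the frame of board between -0.012 and 0.012 m and z of red_ball_center in the frame of board between 0.0549 and 0.0669 m and linear speed of each of red_ball, tennis_ball, watch, cup below 0.03 m/s and angular speed of each of red_ball, tennis_ball, watch, cup below 0.5 rad/s and contact force between the fingers and red_ball below 0.05 N and ((y of seat_tennis in the frame of tray between 0.13 and 0.14 m and y of tennis_ball_center in the frame of board between -0.147 and -0.123 m) or (y of seat_tennis in the frame of tray between 0.04 and 0.05 m and y of tennis_ball_center in the frame of board between -0.057 and -0.033 m) or (y of seat_tennis in the frame of tray between -0.05 and -0.04 m and y of tennis_ball_center in the frame of board between 0.033 and 0.057 m) or (y of seat_tennis in the frame of tray between -0.14 and -0.13 m and y of tennis_ball_center in the frame of board between 0.123 and 0.147 m)) and x of tennis_ball_center in the frame of board between -0.012 and 0.012 m and z of tennis_ball_center in the frame of board between 0.0549 and 0.0669 m and contact force between the fingers and tennis_ball below 0.05 N and ((y of seat_watch in the frame of tray between 0.13 and 0.14 m and y of watch in the frame of board between -0.147 and -0.123 m) or (y of seat_watch in the frame of tray between 0.04 and 0.05 m and y of watch in the frame of board between -0.057 and -0.033 m) or (y of seat_watch in the frame of tray between -0.05 and -0.04 m and y of watch in the frame of board between 0.033 and 0.057 m) or (y of seat_watch in the frame of tray between -0.14 and -0.13 m and y of watch in the frame of board between 0.123 and 0.147 m)) and x of watch in the frame of board between -0.012 and 0.012 m and z of watch in the frame of board between 0.026 and 0.038 m and contact force between the fingers and watch below 0.05 N and (y of cup in the frame of board between -0.147 and -0.123 m or y of cup in the frame of board between -0.057 and -0.033 m or y of cup in the frame of board between 0.033 and 0.057 m or y of cup in the frame of board between 0.123 and 0.147 m) and x of cup in the frame of board between -0.012 and 0.012 m and z of cup in the frame of board between 0.026 and 0.038 m and contact force between the fingers and cup below 0.05 N and angle between each of watch, cup's own z axis and vertical below 0.15 rad and distance of bottle from where it was at the start of the episode below 0.03 m and angle between bottle's own z axis and vertical below 0.2 rad); the robot touches nothing.
It fails at once if the red ball is dropped or knocked away (faster than 0.6 m/s while the fingers do not hold it) (linear speed of red_ball above 0.6 m/s and contact force between the fingers and red_ball below 0.05 N).
It fails at once if the tennis ball is dropped or knocked away (faster than 0.6 m/s while the fingers do not hold it) (linear speed of tennis_ball above 0.6 m/s and contact force between the fingers and tennis_ball below 0.05 N).
It fails at once if the stopwatch is dropped or knocked away (faster than 0.6 m/s while the fingers do not hold it) (linear speed of watch above 0.6 m/s and contact force between the fingers and watch below 0.05 N).
It fails at once if the cup is dropped or knocked away (faster than 0.6 m/s while the fingers do not hold it) (linear speed of cup above 0.6 m/s and contact force between the fingers and cup below 0.05 N).
It fails at once if the bottle is pushed more than 30 mm or tipped (not (distance of bottle from where it was at the start of the episode below 0.03 m and angle between bottle's own z axis and vertical below 0.2 rad)).
It also fails if it takes over 109 s, if anything falls off the work surface, if the arm or the gripper's body presses on something with over 40 N, if the wrist force passes 120 N, or if a joint passes its speed limit or range.

### The arm

A 7-joint arm with a two-finger parallel gripper is mounted at the origin on the work surface. World frame = base frame: x ahead of the robot, y to its left, z up, the work surface at z = 0. Lengths are in m, angles in rad, forces in N, time in s.
With the tool pointing down it reaches from about 0.425 to 0.875 m from the base axis. Payload 4.7 kg.
Tool frame: the origin (TCP) lies midway between the tips of the shut fingers; the grasp point (between the pads) lies ctrl.grasp_offset behind it (ctrl.grasp_offset is the distance from the TCP to the grasp point, in m); z points along the fingers, y is the line along which they close (so a half turn about z gives the same grasp; the last joint's range is limited). The gripper opens to 87 mm and grips with 3 to 60 N. Pads are 19 mm wide; open, the fingers measure 117 mm over their backs; the gripper's body (75 mm by 190 mm) begins 51 mm behind the grasp point.
Start: joints at [0.014, 0.321, -0.07, 1.45, 0.023, 1.371, -0.057], TCP at [0.65, -0, 0.223] pointing down, gripper open.
Joint ranges: [-2.86, 2.86], [-0.3, 2.09], [-1.38, 1.24], [0.06, 2.45], [-1.56, 4.7], [0.09, 2.05], [-2.69, 2.69]. Speed limits (rad/s): [2.57, 2.57, 3.14, 3.14, 3.14, 3.14, 3.14].

### API

Orientations are given as a rotation vector (axis times angle).
In Python, from bench import ctrl gives the robot as it stands. The module is installed in compiled form; this text tells all that it offers.
- The arm moves only by the tool jog_arm, never from a script. Its argument "moves" is one flat list of numbers, 7 for each row, row after row: the shift along the tool's x, y, z in units of 30 cm (1.0 is 30 cm), then the turn, a rotation vector about the tool's x, y, z in units of 60 degrees (1.0 is 60 degrees), then the gripper's target within -1 to 1 (fully open at 1, half-way at 0, shut at -1). In form: [x, y, z, wx, wy, wz, fingers, x, y, z, wx, wy, wz, fingers, ...]. A call has exactly 8 rows; each row is the pose to reach, as a shift and turn from the pose commanded when the call began, along the tool's axes at that moment; what a row does not reach only later rows make up. A row lasts 1/8 s, in which the tool goes at most 62.5 mm and 10.7 degrees, less where a joint would pass 70% of its speed; a pose out of reach is approached as far as the arm can. A call with a number of a shift or a turn outside -1 to 1 is refused whole. A call with a gripper value outside its range is refused whole. The fingers move at their own pace and stop on an object; "newtons" is the grip in N (left out, the last holds). Time passes only in rows, so rows that repeat a pose let the fingers close, or fill a call up. It gives the time, the measured TCP pose, the force, the opening and the grip force at its end, in the units of the state.
- ctrl.get_state(): the state, without advancing time (a new reading comes with each control period).
- ctrl.get_image(name): name is "scene" or "side" or "wrist"; returns a dict with "pixels" (420x560x3 uint8, red, green, blue), "fx", "fy", "cx", "cy" (pixels), "dist" ([k1, k2, p1, p2, k3] as OpenCV has them; the pictures are not rectified), "xyz" and "rotation" of the camera in the world; the wrist camera has in their place "tool_from_camera" (4x4, takes a point from camera to tool coordinates, whose origin is the TCP and whose axes are the flange's). Camera axes: x right, y up, looking along -z (the intrinsics and any distortion apply to the point x, -y, -z); pixel columns grow to the right and rows downward; lengths in m; the calibration is good to about 2 mm. A picture is of the moment at which its call begins: read the wrist's pose just before it. There is no depth.
- ctrl.close_job(): hands the job in; it is judged then, once.
The state is a dict: "time": time; "joint_positions": joint angles; "qd": joint speeds; "joint_torque": joint torques, N m; "position": TCP position; "tool_rot": TCP orientation; "ft_force": force on the tool from outside, world axes, zero at the start; "torque": the same for the moment, N m; "grip_width": opening from 0.0 (shut) to 1.0 (fully open); "grip_force": force on a finger pad.
Only numpy, scipy, OpenCV 4.12 (cv2) and the standard library are available. Lean on these libraries where they do the work, as an engineer would, in place of code of your own. Each camera call takes 0.05 s, during which the arm holds its last target. There are 200 camera calls.

## Working session

There is one attempt and no reset: what is moved stays moved. The work goes in short steps, Python scripts to look and compute and a tool call to move; the robot and the scene stay as the last step left them, time stands still between calls to the robot, and variables do not carry over. Pictures are saved under pics/ and viewed, at most 14 in all, crops included, and the job is handed in when it is done.

Besides the shell and the picture viewer there is one more tool, called after "Emit:" by a JSON object that holds its "api" and its "payload". jog_arm: Moves the arm, as the interface text tells. Its arguments: {"type":"object","properties":{"moves":{"type":"array"},"newtons":{"type":"number"}},"required":["moves"]}

```bash
mkdir -p pics; python3 - <<'E'
from bench import ctrl
import cv2,numpy as np
s=ctrl.get_state();print({k:np.round(v,3) for k,v in s.items()},ctrl.grasp_offset)
for n in("scene","side","wrist"):
    i=ctrl.get_image(n);cv2.imwrite(f"pics/{n}0.png",i["pixels"][:,:,::-1])
    print(n,{k:np.round(v,3).tolist() for k,v in i.items() if k!="pixels"})
E
```

```text
{'time': np.float64(0.0), 'joint_positions': array([ 0.014,  0.322, -0.07 ,  1.452,  0.023,  1.371, -0.057]), 'qd': array([-0.001,  0.001,  0.   ,  0.   , -0.   , -0.001,  0.   ]), 'joint_torque': array([-0.0000e+00, -4.9128e+01, -4.0400e-01, -3.1253e+01, -6.4000e-02,
        4.4000e-02,  0.0000e+00]), 'position': array([ 0.649, -0.   ,  0.221]), 'tool_rot': array([-2.221e+00, -2.221e+00,  2.000e-03]), 'ft_force': array([ 0.545, -0.188,  0.14 ]), 'torque': array([-0.039, -0.045,  0.008]), 'grip_force': np.float64(0.0), 'grip_width': np.float64(0.996)} 0.0187
scene {'fx': 526.613, 'fy': 526.613, 'cx': 280.399, 'cy': 214.301, 'dist': [-0.057, 0.0, 0.0, 0.0, 0.0], 'xyz': [1.142, 0.601, 1.04], 'rotation': [0.391, 0.784, 2.113]}
side {'fx': 429.311, 'fy': 429.311, 'cx': 275.968, 'cy': 203.82, 'dist': [-0.057, 0.0, 0.0, 0.0, 0.0], 'xyz': [0.318, 0.692, 0.603], 'rotation': [0.166, -1.247, -2.581]}
wrist {'fx': 294.639, 'fy': 294.639, 'cx': 283.41, 'cy': 206.386, 'dist': [-0.017, 0.0, 0.0, 0.0, 0.0], 'tool_from_camera': [[-0.0, 0.955, 0.295, 0.082], [1.0, 0.001, -0.001, -0.001], [-0.001, 0.295, -0.955, -0.163], [0.0, 0.0, 0.0, 1.0]]}
```

View pics/scene0.png

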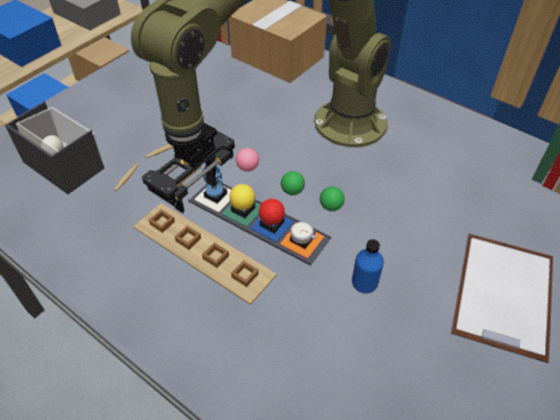

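View pics/side0.png

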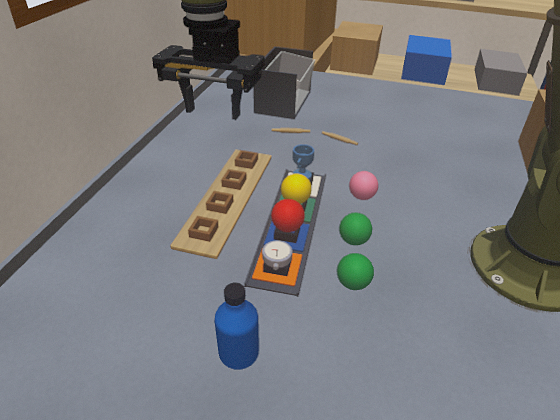

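View pics/wrist0.png

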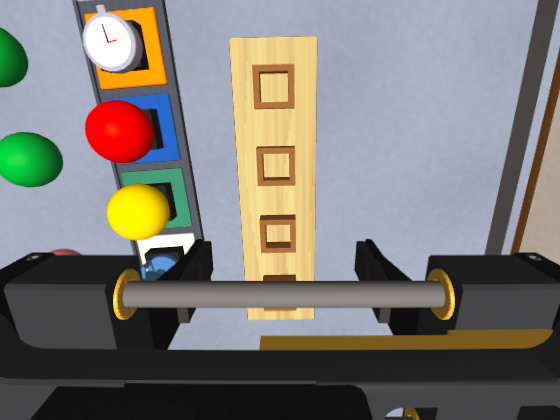

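The views show the tray nearer the robot. Left to right (+y to −y) it holds the watch, red ball, tennis ball and cup, so the board gets the cup, tennis ball, red ball and watch. In the wrist view, up is +y and right is +x: watch (110,42), red (119,131), yellow (138,211), cup about (160,270), board sockets at column ~275 and rows 87, 166, 235 and 290.

```bash
cat > h.py <<'E'
from bench import ctrl
import cv2,numpy as np
from scipy.spatial.transform import Rotation as R
def grab(n):
    s=ctrl.get_state();i=ctrl.get_image(n)
    if n=="wrist":
        T=np.eye(4);T[:3,:3]=R.from_rotvec(s["tool_rot"]).as_matrix();T[:3,3]=s["position"]
        i["T"]=T@np.array(i["tool_from_camera"])
    else:
        T=np.eye(4);T[:3,:3]=R.from_rotvec(i["rotation"]).as_matrix();T[:3,3]=i["xyz"];i["T"]=T
    i["hsv"]=cv2.cvtColor(i["pixels"],cv2.COLOR_RGB2HSV);return i
def ray(i,uv,z):
    K=np.array([[i["fx"],0,i["cx"]],[0,i["fy"],i["cy"]],[0,0,1]])
    p=cv2.undistortPoints(np.array(uv,float).reshape(-1,1,2),K,np.array(i["dist"])).reshape(-1,2)
    d=np.c_[p[:,0],-p[:,1],-np.ones(len(p))]@i["T"][:3,:3].T;o=i["T"][:3,3]
    return o+d*((z-o[2])/d[:,2])[:,None]
def blobs(i,lo,hi,amin=150):
    m=cv2.inRange(i["hsv"],np.array(lo),np.array(hi))
    m=cv2.morphologyEx(m,cv2.MORPH_OPEN,np.ones((3,3)))
    c,_=cv2.findContours(m,cv2.RETR_EXTERNAL,cv2.CHAIN_APPROX_NONE)
    return sorted([k for k in c if cv2.contourArea(k)>amin],key=cv2.contourArea,reverse=True)
E
python3 - <<'E'
from h import *
for n in("wrist","scene"):
    i=grab(n);print(n)
    for name,lo,hi,z in[("red",(0,190,90),(4,255,255),.061),("yel",(24,170,110),(32,255,255),.061),("orange",(10,200,150),(19,255,255),.012),
      ("blue",(105,170,80),(115,255,200),.012),("green",(70,80,60),(88,255,255),.012),("white",(0,0,195),(179,40,255),.050),("brown",(5,90,50),(13,190,160),.032),("beech",(14,60,120),(22,160,255),.012)]:
        for k in blobs(i,lo,hi)[:6]:
            (u,v),r=cv2.minEnclosingCircle(k) if name in("red","yel") else (cv2.minAreaRect(k)[0],0)
            b=cv2.minAreaRect(k)
            P=ray(i,[(u,v)],z)[0];
            print(name,np.round((u,v)),np.round(b[1]),cv2.contourArea(k),np.round(P,4))
    for uv in [(142,47),(137,128),(154,199)]: pass
    print(i["hsv"][87,258],i["hsv"][168,180],i["hsv"][200,300])
E
```

```text
wrist
red [119. 132.] [61. 68.] 3245.0 [0.4724 0.065  0.061 ]
yel [138. 212.] [55. 61.] 2654.0 [ 0.4796 -0.0254  0.061 ]
orange [112.  78.] [22. 29.] 389.5 [0.4474 0.1249 0.012 ]
green [156. 199.] [59. 66.] 1407.5 [ 0.4813 -0.0232  0.012 ]
white [434. 104.] [61. 95.] 2733.0 [0.8117 0.0934 0.05  ]
white [108.  41.] [59. 52.] 2307.0 [0.4699 0.155  0.05  ]
white [69. 83.] [47. 42.] 1182.5 [0.4208 0.1155 0.05  ]
white [222. 244.] [59. 37.] 1084.5 [ 0.5733 -0.071   0.05  ]
white [426.  42.] [35. 47.] 889.5 [0.7955 0.1534 0.05  ]
white [407. 256.] [54. 28.] 826.5 [ 0.8052 -0.0874  0.05  ]
beech [288. 158.] [244.  56.] 7139.5 [0.6549 0.0301 0.012 ]
beech [251. 159.] [243.  29.] 4151.5 [0.608  0.0289 0.012 ]
beech [274.  88.] [29. 27.] 763.5 [0.6374 0.1131 0.012 ]
beech [276. 200.] [29. 25.] 708.0 [ 0.6387 -0.0243  0.012 ]
beech [276. 165.] [24. 26.] 570.0 [0.6397 0.0212 0.012 ]
beech [277. 263.] [22. 24.] 486.5 [ 0.6401 -0.1173  0.012 ]
[ 14 164 174] [ 71 131 148] [ 21 110 242]
scene
red [271. 212.] [22. 23.] 329.0 [0.476 0.067 0.061]
blue [22. 30.] [62. 59.] 2620.0 [ 0.3006 -1.2745  0.012 
[... 175 characters left out ...]
white [508. 296.] [ 91. 101.] 7359.5 [0.344  0.6284 0.05  ]
white [276.  15.] [10. 48.] 395.0 [-0.3127 -0.5282  0.05  ]
white [302. 230.] [14. 19.] 215.5 [0.4704 0.1548 0.05  ]
white [212. 202.] [31. 15.] 190.0 [ 0.5345 -0.0777  0.05  ]
brown [521. 352.] [56.  5.] 180.5 [0.444  0.7038 0.032 ]
beech [205. 251.] [145.  39.] 4995.0 [ 0.6408 -0.011   0.012 ]
beech [60. 30.] [ 50. 163.] 2289.5 [ 0.2118 -1.1588  0.012 ]
beech [297.  22.] [24. 62.] 1065.5 [-0.3711 -0.4726  0.012 ]
beech [102.  52.] [25. 47.] 792.5 [ 0.2158 -0.9093  0.012 ]
beech [258.   8.] [21. 55.] 699.0 [-0.3671 -0.6635  0.012 ]
beech [504.  84.] [11. 32.] 246.0 [-0.4803  0.3056  0.012 ]
[109  26 164] [108  27 159] [111  26 165]
```

Emit:
{"api": "jog_arm", "payload": {"moves": [-0.1,-0.1,-0.08,0,0,0,1,-0.2,-0.2,-0.16,0,0,0,1,-0.333,-0.333,-0.267,0,0,0,1,-0.333,-0.333,-0.267,0,0,0,1,-0.333,-0.333,-0.267,0,0,0,1,-0.333,-0.333,-0.267,0,0,0,1,-0.333,-0.333,-0.267,0,0,0,1,-0.333,-0.333,-0.267,0,0,0,1], "newtons": 15}}

```text
time: 1.25
position: [0.5503, -0.0993, 0.3019]
tool_rot: [-2.219, -2.222, 0.001]
ft_force: [0.4, -0.0, 0.8]
grip_width: 0.998
grip_force: 0.0
```

```bash
python3 - <<'E'
from h import *
i=grab("wrist");print(np.round(ctrl.get_state()["position"],4))
cv2.imwrite("pics/wrist1.png",i["pixels"][:,:,::-1])
for k in blobs(i,(5,130,60),(15,220,210),60):
    b=cv2.minAreaRect(k);print("brown",np.round(b[0]),np.round(b[1]),np.round(ray(i,[b[0]],.032)[0],4))
for k in blobs(i,(100,90,50),(118,255,255),60):
    b=cv2.minAreaRect(k);print("cup",np.round(b[0]),np.round(b[1]),round(b[2]),np.round(ray(i,[b[0]],.104)[0],4))
for k in blobs(i,(24,170,110),(32,255,255)):print("yel",np.round(ray(i,[cv2.minEnclosingCircle(k)[0]],.061)[0],4))
for k in blobs(i,(0,190,90),(4,255,255)):print("red",np.round(ray(i,[cv2.minEnclosingCircle(k)[0]],.061)[0],4))
E
```

```text
[ 0.5503 -0.0994  0.3021]
brown [348.  85.] [36. 35.] [0.6389 0.0225 0.032 ]
brown [346. 151.] [32. 33.] [ 0.6403 -0.067   0.032 ]
brown [344. 208.] [31. 31.] [ 0.6427 -0.1548  0.032 ]
brown [351.  16.] [33. 38.] [0.637  0.1053 0.032 ]
cup [240. 192.] [37. 46.] 40 [ 0.4946 -0.1099  0.104 ]
cup [230.  53.] [64. 56.] 85 [0.4909 0.0489 0.104 ]
yel [ 0.4811 -0.024   0.061 ]
red [0.4746 0.067  0.061 ]
```

View pics/wrist1.png

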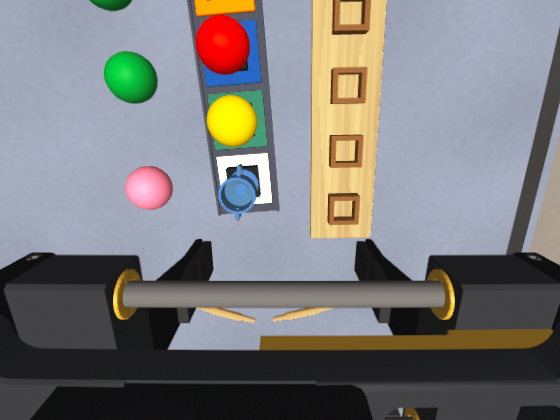

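The wrist view shows the cup rim around (238,193), its handles along the image's vertical, the sockets at column ~346 (rows 16, 85, 151, 208), and a clear approach. The board fit gives a centre near (0.6396, −0.0225) and a yaw of about 1.2°. I'll take the cup first.

Emit:
{"api": "jog_arm", "payload": {"moves": [-0.05,-0.204,0.1,0,0,0,1,-0.05,-0.204,0.25,0,0,0,1,-0.05,-0.204,0.4,0,0,0,1,-0.05,-0.204,0.52,0,0,0,1,-0.05,-0.204,0.62,0,0,0,1,-0.05,-0.204,0.7,0,0,0,1,-0.05,-0.204,0.753,0,0,0,1,-0.05,-0.204,0.753,0,0,0,1]}}

```text
time: 2.3
position: [0.4882, -0.1147, 0.0758]
tool_rot: [-2.22, -2.22, 0.002]
ft_force: [0.0, 0.5, -0.5]
grip_width: 1.001
grip_force: 0.0
```

Emit:
{"api": "jog_arm", "payload": {"moves": [0,0,0,0,0,0,-1,0,0,0,0,0,0,-1,0,0,0,0,0,0,-1,0,0,0,0,0,0,-1,0,0,0,0,0,0,-1,0,0,0,0,0,0,-1,0,0,0,0,0,0,-1,0,0,0,0,0,0,-1], "newtons": 15}}

```text
time: 3.3
position: [0.4894, -0.1149, 0.077]
tool_rot: [2.221, 2.221, 0.001]
ft_force: [1.2, -0.2, 0.8]
grip_width: 0.549
grip_force: 15.0
```

Emit:
{"api": "jog_arm", "payload": {"moves": [0,0,-0.05,0,0,0,-1,0,0,-0.15,0,0,0,-1,0,0,-0.3,0,0,0,-1,0.06,0.1,-0.4,0,0,0,-1,0.18,0.22,-0.4,0,0,0,-1,0.32,0.35,-0.4,0,0,0,-1,0.46,0.46,-0.4,0,0,0,-1,0.6,0.493,-0.4,0,0,0,-1]}}

```text
time: 4.3
position: [0.6376, 0.0662, 0.1965]
tool_rot: [-2.221, -2.22, 0.002]
ft_force: [-0.3, -0.5, -1.1]
grip_width: 0.546
grip_force: 15.0
```

Emit:
{"api": "jog_arm", "payload": {"moves": [0.1,0,0,0,0,0,-1,0.157,0,0,0,0,0,-1,0.157,0,0,0,0,0,-1,0.157,0,0.06,0,0,0,-1,0.157,0,0.13,0,0,0,-1,0.157,0,0.2,0,0,0,-1,0.157,0,0.26,0,0,0,-1,0.157,0,0.3,0,0,0,-1]}}

```text
time: 5.3
position: [0.6362, 0.1108, 0.105]
tool_rot: [-2.223, -2.219, 0.003]
ft_force: [1.1, -0.0, -1.7]
grip_width: 0.549
grip_force: 15.0
```

```bash
python3 - <<'E'
from h import *
s=ctrl.get_state();print(np.round(s["position"],4),s["grip_width"],s["ft_force"])
i=grab("wrist");j=grab("side");k=grab("scene")
cv2.imwrite("pics/cup.png",np.hstack([cv2.resize(x,(400,300),interpolation=cv2.INTER_CUBIC) for x in(j["pixels"][100:310,150:430],k["pixels"][150:300,130:330])])[:,:,::-1])
E
```

```text
[0.6362 0.1108 0.105 ] 0.5485624705232557 [ 1.05300343 -0.03372509 -1.73136324]
```

View pics/cup.png

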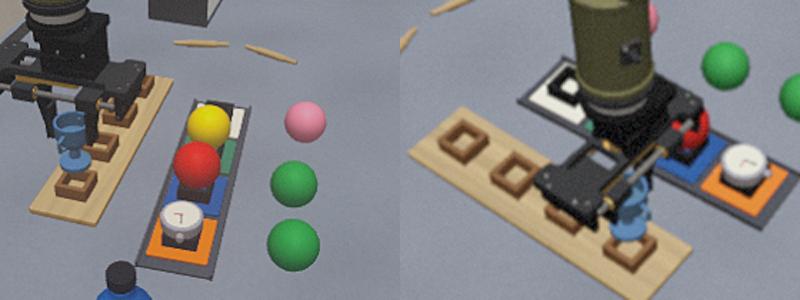

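The cup is held upright just above the leftmost brown socket in both views. Next I lower it and release.

Emit:
{"api": "jog_arm", "payload": {"moves": [0,0,0.03,0,0,0,-1,0,0,0.06,0,0,0,-1,0,0,0.08,0,0,0,-1,0,0,0.09,0,0,0,-1,0,0,0.093,0,0,0,-1,0,0,0.093,0,0,0,-1,0,0,0.093,0,0,0,0.4,0,0,0.093,0,0,0,1]}}

```text
time: 6.45
position: [0.6373, 0.1123, 0.0795]
tool_rot: [2.221, 2.221, 0.002]
ft_force: [-0.2, 0.6, 0.3]
grip_width: 0.691
grip_force: 0.0
```

Emit:
{"api": "jog_arm", "payload": {"moves": [0,0,0,0,0,0,1,0,0,0,0,0,0,1,0,0,-0.05,0,0,0,1,0,0,-0.13,0,0,0,1,0,0,-0.25,0,0,0,1,-0.1,-0.1,-0.4,0,0,0,1,-0.2,-0.25,-0.4,0,0,0,1,-0.3,-0.4,-0.4,0,0,0,1]}}

```text
time: 7.45
position: [0.5163, 0.0213, 0.2008]
tool_rot: [2.22, 2.22, 0.004]
ft_force: [-0.4, -0.2, -0.3]
grip_width: 0.999
grip_force: 0.0
```

```bash
python3 - <<'E'
from h import *
i=grab("wrist");s=ctrl.get_state();print(np.round(s["position"],4),s["grip_width"])
cv2.imwrite("pics/wrist2.png",i["pixels"][:,:,::-1])
for k in blobs(i,(5,130,60),(15,220,210),60):
    b=cv2.minAreaRect(k);print("brown",np.round(b[0]),np.round(b[1]),np.round(ray(i,[b[0]],.032)[0],4))
for k in blobs(i,(100,90,50),(118,255,255),60):
    b=cv2.minAreaRect(k);print("cup",np.round(b[0]),np.round(b[1]),round(b[2]),np.round(ray(i,[b[0]],.104)[0],4))
for k in blobs(i,(24,170,110),(32,255,255)):print("yel",np.round(ray(i,[cv2.minEnclosingCircle(k)[0]],.061)[0],4))
for k in blobs(i,(0,190,90),(4,255,255)):print("red",np.round(ray(i,[cv2.minEnclosingCircle(k)[0]],.061)[0],4))
E
```

```text
[0.5098 0.0161 0.1995] 1.0021165344252034
brown [387. 187.] [40. 44.] [0.6368 0.0236 0.032 ]
brown [374. 320.] [25. 33.] [ 0.6381 -0.1609  0.032 ]
brown [391. 246.] [40. 21.] [ 0.6491 -0.0515  0.032 ]
brown [378. 107.] [16. 45.] [0.6179 0.1121 0.032 ]
cup [417. 106.] [63. 77.] 53 [0.6289 0.111  0.104 ]
cup [246. 148.] [69. 70.] 85 [0.4838 0.0753 0.104 ]
yel [ 0.4797 -0.0255  0.061 ]
red [0.4728 0.0648 0.061 ]
```

View pics/wrist2.png

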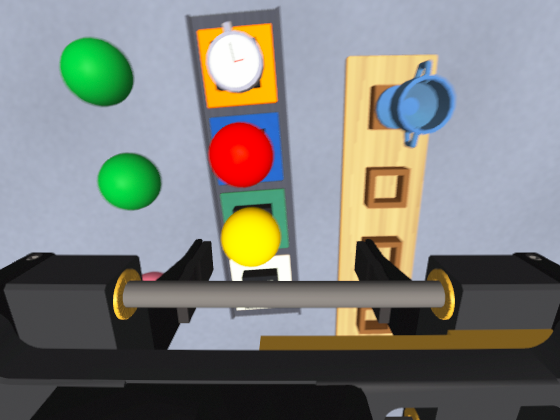

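The cup stands upright on its seat, rim at (423,104). Next is the tennis ball.

Emit:
{"api": "jog_arm", "payload": {"moves": [-0.1,-0.08,0,0,0,0,1,-0.157,-0.122,0.05,0,0,0,1,-0.157,-0.122,0.17,0,0,0,1,-0.157,-0.122,0.3,0,0,0,1,-0.157,-0.122,0.42,0,0,0,1,-0.157,-0.122,0.5,0,0,0,1,-0.157,-0.122,0.523,0,0,0,1,-0.157,-0.122,0.523,0,0,0,1]}}

```text
time: 8.5
position: [0.4808, -0.0248, 0.0427]
tool_rot: [2.221, 2.221, 0.001]
ft_force: [0.8, 0.5, -0.4]
grip_width: 1.0
grip_force: 0.0
```

Emit:
{"api": "jog_arm", "payload": {"moves": [0,0,0,0,0,0,-1,0,0,0,0,0,0,-1,0,0,0,0,0,0,-1,0,0,0,0,0,0,-1,0,0,0,0,0,0,-1,0,0,0,0,0,0,-1,0,0,-0.03,0,0,0,-1,0,0,-0.08,0,0,0,-1], "newtons": 12}}

```text
time: 9.5
position: [0.4784, -0.0249, 0.0655]
tool_rot: [-2.219, -2.219, 0.004]
ft_force: [-0.4, 0.3, -0.9]
grip_width: 0.749
grip_force: 12.0
```

Emit:
{"api": "jog_arm", "payload": {"moves": [0,0,-0.12,0,0,0,-1,0,0,-0.25,0,0,0,-1,0.02,0.08,-0.3,0,0,0,-1,0.06,0.2,-0.3,0,0,0,-1,0.1,0.33,-0.3,0,0,0,-1,0.14,0.45,-0.3,0,0,0,-1,0.159,0.527,-0.28,0,0,0,-1,0.159,0.527,-0.22,0,0,0,-1]}}

```text
time: 10.5
position: [0.6395, 0.0236, 0.1323]
tool_rot: [2.22, 2.222, 0.002]
ft_force: [-1.0, 0.0, -0.4]
grip_width: 0.751
grip_force: 12.0
```

Emit:
{"api": "jog_arm", "payload": {"moves": [0,0,0.05,0,0,0,-1,0,0,0.12,0,0,0,-1,0,0,0.19,0,0,0,-1,0,0,0.25,0,0,0,-1,0,0,0.28,0,0,0,-1,0,0,0.297,0,0,0,-1,0,0,0.297,0,0,0,-1,0,0,0.297,0,0,0,-1]}}

```text
time: 11.5
position: [0.6388, 0.0228, 0.0435]
tool_rot: [2.221, 2.221, 0.001]
ft_force: [0.3, -0.2, -0.6]
grip_width: 0.751
grip_force: 12.0
```

Emit:
{"api": "jog_arm", "payload": {"moves": [0,0,0,0,0,0,0.55,0,0,0,0,0,0,0.7,0,0,0,0,0,0,1,0,0,0,0,0,0,1,0,0,-0.06,0,0,0,1,0,0,-0.17,0,0,0,1,0,0,-0.3,0,0,0,1,0,-0.1,-0.4,0,0,0,1]}}

```text
time: 12.5
position: [0.61, 0.0229, 0.1661]
tool_rot: [2.22, 2.219, 0.005]
ft_force: [-0.6, 0.6, 0.2]
grip_width: 1.0
grip_force: 0.0
```

```bash
python3 - <<'E'
from h import *
i=grab("wrist");s=ctrl.get_state();print(np.round(s["position"],4),s["grip_width"])
cv2.imwrite("pics/wrist3.png",i["pixels"][:,:,::-1])
for k in blobs(i,(24,170,110),(32,255,255)):print("yel",np.round(ray(i,[cv2.minEnclosingCircle(k)[0]],.061)[0],4))
for k in blobs(i,(0,190,90),(4,255,255)):print("red",np.round(ray(i,[cv2.minEnclosingCircle(k)[0]],.061)[0],4))
for n in("side","scene"):
  i=grab(n)
  for k in blobs(i,(24,150,110),(32,255,255)):print(n,"yel",np.round(ray(i,[cv2.minEnclosingCircle(k)[0]],.061)[0],4))
  for k in blobs(i,(0,190,90),(4,255,255)):print("red",np.round(ray(i,[cv2.minEnclosingCircle(k)[0]],.061)[0],4))
E
```

```text
[0.6078 0.0231 0.1704] 1.0014114046004268
yel [0.6392 0.0222 0.061 ]
red [0.4719 0.0656 0.061 ]
side yel [0.6427 0.0172 0.061 ]
scene yel [0.6396 0.0229 0.061 ]
red [0.4768 0.0665 0.061 ]
```

View pics/wrist3.png

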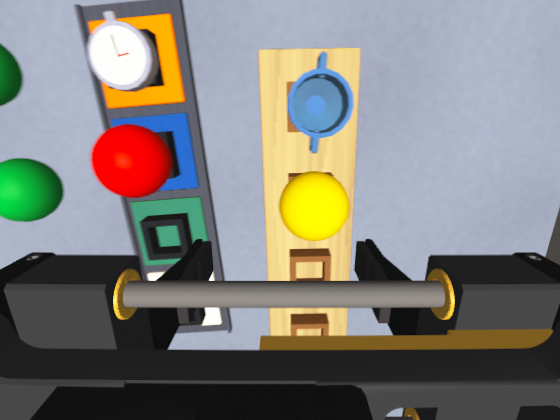

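The tennis ball is seated at (315,205), about (0.639, 0.022), and the red ball is at (132,160). Next is the red ball.

Emit:
{"api": "jog_arm", "payload": {"moves": [0.03,-0.12,0,0,0,0,1,0.07,-0.27,0,0,0,0,1,0.11,-0.4,0,0,0,0,1,0.142,-0.448,0.03,0,0,0,1,0.142,-0.448,0.12,0,0,0,1,0.142,-0.448,0.24,0,0,0,1,0.142,-0.448,0.35,0,0,0,1,0.142,-0.448,0.403,0,0,0,1]}}

```text
time: 13.65
position: [0.4727, 0.0651, 0.0399]
tool_rot: [-2.22, -2.22, 0.004]
ft_force: [0.5, 0.6, 0.1]
grip_width: 1.0
grip_force: 0.0
```

Emit:
{"api": "jog_arm", "payload": {"moves": [0,0,0,0,0,0,1,0,0,0,0,0,0,-1,0,0,0,0,0,0,-1,0,0,0,0,0,0,-1,0,0,0,0,0,0,-1,0,0,0,0,0,0,-1,0,0,0,0,0,0,-1,0,0,-0.06,0,0,0,-1], "newtons": 15}}

```text
time: 14.65
position: [0.4718, 0.0651, 0.0584]
tool_rot: [-2.219, -2.219, 0.006]
ft_force: [0.1, -0.4, -1.5]
grip_width: 0.749
grip_force: 15.0
```

Emit:
{"api": "jog_arm", "payload": {"moves": [0,0,-0.12,0,0,0,-1,0,0,-0.25,0,0,0,-1,-0.05,0.07,-0.33,0,0,0,-1,-0.14,0.18,-0.33,0,0,0,-1,-0.24,0.3,-0.33,0,0,0,-1,-0.34,0.42,-0.33,0,0,0,-1,-0.42,0.52,-0.33,0,0,0,-1,-0.443,0.555,-0.31,0,0,0,-1]}}

```text
time: 15.65
position: [0.6408, -0.0701, 0.1514]
tool_rot: [-2.224, -2.218, 0.003]
ft_force: [-0.6, 0.0, -1.6]
grip_width: 0.751
grip_force: 15.0
```

Emit:
{"api": "jog_arm", "payload": {"moves": [0,0,0.06,0,0,0,-1,0,0,0.15,0,0,0,-1,0,0,0.23,0,0,0,-1,0,0,0.3,0,0,0,-1,0,0,0.345,0,0,0,-1,0,0,0.367,0,0,0,-1,0,0,0.367,0,0,0,-1,0,0,0.367,0,0,0,-1]}}

```text
time: 16.65
position: [0.6408, -0.0669, 0.0434]
tool_rot: [2.22, 2.222, 0.002]
ft_force: [2.1, 0.7, -2.0]
grip_width: 0.751
grip_force: 15.0
```

Emit:
{"api": "jog_arm", "payload": {"moves": [0,0,0,0,0,0,0.55,0,0,0,0,0,0,0.7,0,0,0,0,0,0,1,0,0,0,0,0,0,1,0,0,-0.06,0,0,0,1,0,0,-0.17,0,0,0,1,0,0,-0.3,0,0,0,1,0,0,-0.4,0,0,0,1]}}

```text
time: 17.65
position: [0.6412, -0.0676, 0.1664]
tool_rot: [2.22, 2.22, 0.003]
ft_force: [0.8, 0.0, -0.0]
grip_width: 0.995
grip_force: 0.0
```

Emit:
{"api": "jog_arm", "payload": {"moves": [0.1,-0.08,0,0,0,0,1,0.23,-0.2,0,0,0,0,1,0.36,-0.33,0,0,0,0,1,0.48,-0.45,0,0,0,0,1,0.55,-0.52,0,0,0,0,1,0.55,-0.55,0,0,0,0,1,0.55,-0.55,0,0,0,0,1,0.55,-0.55,0,0,0,0,1]}}

```text
time: 18.65
position: [0.4765, 0.0961, 0.1632]
tool_rot: [2.224, 2.218, 0.001]
ft_force: [0.4, -0.5, -0.0]
grip_width: 0.999
grip_force: 0.0
```

```bash
python3 - <<'E'
from h import *
i=grab("wrist");s=ctrl.get_state();print(np.round(s["position"],4),s["grip_width"])
cv2.imwrite("pics/wrist4.png",i["pixels"][:,:,::-1])
for k in blobs(i,(0,0,190),(179,40,255),600):
    c=cv2.fitEllipse(k);print("white",np.round(c[0]),np.round(c[1]),np.round(ray(i,[c[0]],.050)[0],4))
for n in("side","scene"):
  i=grab(n)
  for k in blobs(i,(0,190,90),(4,255,255)):print(n,"red",np.round(ray(i,[cv2.minEnclosingCircle(k)[0]],.061)[0],4))
E
```

```text
[0.4764 0.0962 0.163 ] 0.9984478605221976
white [267. 127.] [288. 662.] [0.462  0.1675 0.05  ]
white [276. 140.] [57. 64.] [0.4697 0.1562 0.05  ]
white [221. 329.] [42. 81.] [ 0.4054 -0.0521  0.05  ]
white [351. 321.] [29. 48.] [ 0.5514 -0.043   0.05  ]
white [296. 328.] [13. 86.] [ 0.4906 -0.052   0.05  ]
side red [ 0.6535 -0.0913  0.061 ]
scene red [ 0.6407 -0.0699  0.061 ]
```

View pics/wrist4.png

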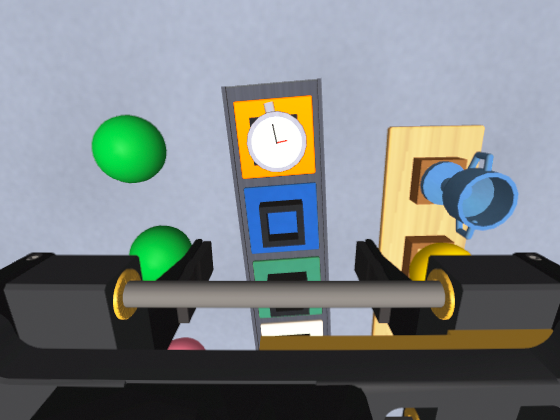

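The watch dial is at (276,140), with its crown up and slightly left, clear of the pads. The red ball is on its seat (scene view agrees). Next is the watch.

Emit:
{"api": "jog_arm", "payload": {"moves": [0.1,-0.019,0,0,0,0,1,0.195,-0.019,0.04,0,0,0,1,0.195,-0.019,0.14,0,0,0,1,0.195,-0.019,0.26,0,0,0,1,0.195,-0.019,0.37,0,0,0,1,0.195,-0.019,0.44,0,0,0,1,0.195,-0.019,0.468,0,0,0,1,0.195,-0.019,0.468,0,0,0,1]}}

```text
time: 19.8
position: [0.4698, 0.1558, 0.0222]
tool_rot: [-2.222, -2.221, 0.001]
ft_force: [0.6, 0.3, 0.1]
grip_width: 1.003
grip_force: 0.0
```

Emit:
{"api": "jog_arm", "payload": {"moves": [0,0,0,0,0,0,-1,0,0,0,0,0,0,-1,0,0,0,0,0,0,-1,0,0,0,0,0,0,-1,0,0,0,0,0,0,-1,0,0,0,0,0,0,-1,0,0,-0.04,0,0,0,-1,0,0,-0.1,0,0,0,-1], "newtons": 15}}

```text
time: 20.8
position: [0.469, 0.1558, 0.0526]
tool_rot: [-2.221, -2.221, 0.002]
ft_force: [-0.0, -0.0, -1.0]
grip_width: 0.636
grip_force: 15.0
```

Emit:
{"api": "jog_arm", "payload": {"moves": [0,0,-0.12,0,0,0,-1,0,0,-0.27,0,0,0,-1,-0.04,0.02,-0.38,0,0,0,-1,-0.12,0.07,-0.4,0,0,0,-1,-0.22,0.14,-0.4,0,0,0,-1,-0.33,0.22,-0.4,0,0,0,-1,-0.44,0.31,-0.4,0,0,0,-1,-0.55,0.4,-0.4,0,0,0,-1]}}

```text
time: 21.8
position: [0.5903, -0.01, 0.1729]
tool_rot: [2.221, 2.222, 0.0]
ft_force: [0.6, 0.4, -1.8]
grip_width: 0.636
grip_force: 15.0
```

Emit:
{"api": "jog_arm", "payload": {"moves": [-0.11,0.07,0,0,0,0,-1,-0.23,0.12,0,0,0,0,-1,-0.34,0.16,0,0,0,0,-1,-0.43,0.175,0,0,0,0,-1,-0.495,0.175,0.03,0,0,0,-1,-0.495,0.175,0.1,0,0,0,-1,-0.495,0.175,0.19,0,0,0,-1,-0.495,0.175,0.28,0,0,0,-1]}}

```text
time: 22.8
position: [0.6416, -0.1569, 0.0872]
tool_rot: [-2.22, -2.221, -0.0]
ft_force: [-0.2, 0.0, -1.8]
grip_width: 0.64
grip_force: 15.0
```

Emit:
{"api": "jog_arm", "payload": {"moves": [0,0,0.06,0,0,0,-1,0,0,0.11,0,0,0,-1,0,0,0.15,0,0,0,-1,0,0,0.18,0,0,0,-1,0,0,0.2,0,0,0,-1,0,0,0.212,0,0,0,-1,0,0,0.215,0,0,0,-1,0,0,0.215,0,0,0,-1]}}

```text
time: 23.8
position: [0.6425, -0.1576, 0.0243]
tool_rot: [2.221, 2.221, 0.0]
ft_force: [1.3, 0.4, -1.1]
grip_width: 0.637
grip_force: 15.0
```

```bash
python3 - <<'E'
from h import *
s=ctrl.get_state();print(np.round(s["position"],4),s["grip_width"],s["ft_force"])
j=grab("side");k=grab("scene")
cv2.imwrite("pics/w.png",np.hstack([cv2.resize(x,(400,300),interpolation=cv2.INTER_CUBIC) for x in(j["pixels"][100:310,150:430],k["pixels"][150:300,130:330])])[:,:,::-1])
E
```

```text
[ 0.6425 -0.1576  0.0243] 0.6369299036705426 [ 1.25041183  0.36197513 -1.06151324]
```

View pics/w.png

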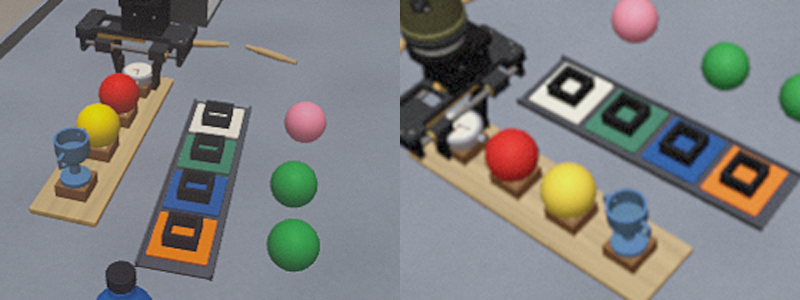

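All three others are on their seats, and the watch is held about 1.5 mm above the rightmost seat. I lower it, release and retract.

Emit:
{"api": "jog_arm", "payload": {"moves": [0,0,0.004,0,0,0,-1,0,0,0.004,0,0,0,-1,0,0,0.004,0,0,0,0.4,0,0,0.004,0,0,0,0.7,0,0,0.004,0,0,0,1,0,0,0.004,0,0,0,1,0,0,0.004,0,0,0,1,0,0,-0.04,0,0,0,1]}}

```text
time: 24.9
position: [0.6412, -0.1573, 0.0352]
tool_rot: [-2.22, -2.22, 0.002]
ft_force: [0.0, 0.3, 1.1]
grip_width: 0.996
grip_force: 0.0
```

Emit:
{"api": "jog_arm", "payload": {"moves": [0,0,-0.12,0,0,0,1,0,0,-0.27,0,0,0,1,0,0,-0.42,0,0,0,1,0,0,-0.58,0,0,0,1,0,-0.1,-0.75,0,0,0,1,0,-0.2,-0.9,0,0,0,1,0,-0.2,-0.95,0,0,0,1,0,-0.2,-0.95,0,0,0,1]}}

```text
time: 25.9
position: [0.583, -0.1575, 0.3225]
tool_rot: [2.219, 2.22, 0.003]
ft_force: [-0.3, 0.5, -0.4]
grip_width: 1.0
grip_force: 0.0
```

```bash
python3 - <<'E'
from h import *
i=grab("wrist");s=ctrl.get_state();print(np.round(s["position"],4),s["grip_width"])
for k in blobs(i,(0,0,190),(179,40,255),300):
    c=cv2.fitEllipse(k);print("white",np.round(c[0]),np.round(c[1]),np.round(ray(i,[c[0]],.050)[0],4))
for k in blobs(i,(24,170,110),(32,255,255)):print("yel",np.round(ray(i,[cv2.minEnclosingCircle(k)[0]],.061)[0],4))
for k in blobs(i,(0,190,90),(4,255,255)):print("red",np.round(ray(i,[cv2.minEnclosingCircle(k)[0]],.061)[0],4))
j=grab("scene")
cv2.imwrite("pics/end.png",np.hstack([cv2.resize(x,(400,300),interpolation=cv2.INTER_CUBIC) for x in(i["pixels"],j["pixels"][150:300,130:330])])[:,:,::-1])
# board top outline: corners of beech
k=np.vstack(blobs(j,(14,60,120),(22,160,255),30)[:1]);
q=cv2.boxPoints(cv2.minAreaRect(k));h=cv2.approxPolyDP(cv2.convexHull(k),4,True).reshape(-1,2);print(np.c_[h,np.round(ray(j,h,.012),4)])
E
```

```text
[ 0.5825 -0.1572  0.3204] 0.99848284031155
white [428. 122.] [143. 251.] [ 0.7903 -0.0845  0.05  ]
white [ 71. 107.] [119. 251.] [ 0.2836 -0.0632  0.05  ]
white [214. 176.] [180. 216.] [ 0.4801 -0.1632  0.05  ]
white [223. 140.] [57. 61.] [ 0.4963 -0.1098  0.05  ]
white [322. 173.] [34. 36.] [ 0.6423 -0.159   0.05  ]
white [258. 333.] [25. 64.] [ 0.5383 -0.4486  0.05  ]
white [259. 269.] [18. 60.] [ 0.5426 -0.3184  0.05  ]
yel [0.639  0.0247 0.061 ]
red [ 0.6421 -0.0669  0.061 ]
[[ 1.350e+02  2.250e+02  6.896e-01 -2.071e-01  1.200e-02]
 [ 1.480e+02  2.160e+02  6.484e-01 -2.030e-01  1.200e-02]
 [ 2.300e+02  2.460e+02  5.925e-01  2.840e-02  1.200e-02]
 [ 2.740e+02  2.770e+02  5.985e-01  1.699e-01  1.200e-02]
 [ 2.470e+02  3.020e+02  6.891e-01  1.632e-01  1.200e-02]]
```

View pics/end.png

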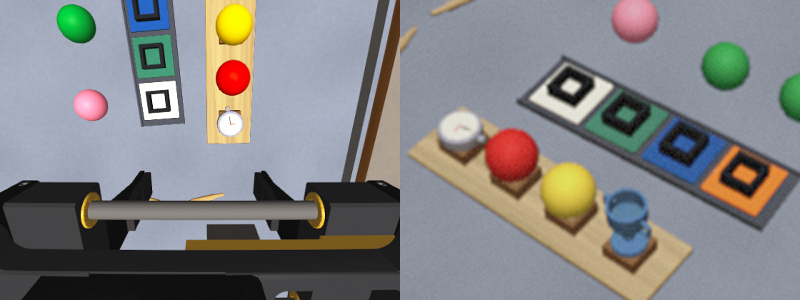

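All four things rest on their seats: watch, red ball, tennis ball and cup from right to left. The board's end corners put its centre at y ≈ −0.02, which agrees with the seat fit.

```bash
python3 -c "
from bench import ctrl
print(ctrl.close_job())"
```

```text
the job is handed in; nothing more can be done
None
```

The job is handed in (the hand-in returned no verdict): cup, tennis ball, red ball and stopwatch are on the board from left to right, released, with the cup upright and the dial up; the red ball, tennis ball and stopwatch measured within about 3 mm of their seats, the cup's seating was checked by eye in the camera views, and the bottle was never approached.

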